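# Unlock the spice-shelf drawer with the flat-bladed key and open it

### The arm

A 6-joint arm with a two-finger parallel gripper is mounted at the origin on the work surface. World frame = base frame: x ahead of the robot, y to its left, z up, the work surface at z = 0. Lengths are in mm, angles in rad, forces in N, time in s.
With the tool pointing down it reaches from about 350 to 875 mm from the base axis. Payload 4.2 kg.
Tool frame: the origin (TCP) lies at the very end of the fingers, on their centre line; the grasp point (between the pads) lies 19 mm behind it (arm.pinch_z is the distance from the TCP to the grasp point, in mm); x points along the fingers, y is the direction in which the jaws open and shut, and the axes are right-handed (so a half turn about x gives the same grasp; the last joint's range is limited). The gripper opens to 85 mm and grips with 20 to 120 N. Pads are 22 mm wide; open, the fingers measure 114 mm over their backs; the gripper's body (76 mm by 85 mm) begins 54 mm behind the grasp point. The pads swing forward as they close: fully open they stand 13 mm farther back than shut.
Start: joints at [1.395, 0.385, 0.008, 0, -1.194, -0.259], TCP at [263.235, 566.839, 231.312] pointing down, gripper open.
Joint ranges: [-3.14, 3.14], [-1.21, 2.06], [-1.07, 1.41], [-3.16, 2.05], [-2.99, -0.16], [-3.1, 3.1]. Speed limits (rad/s): [2.79, 2.79, 3.14, 3.14, 3.14, 3.14].

### API

Orientations are given as a unit quaternion [x, y, z, w].
In Python, from bench import arm gives the robot as it stands.
- The arm moves only by the tool drive_tool, never from a script. Its argument "motion" is a list of rows, each a list of 4 numbers: the shift along the tool's x, y, z in mm, then the turn about the tool's x in degrees. In form: [[dx, dy, dz, spin], ...]. A call has 1 to 10 rows; each row shifts and turns the commanded pose from where the row before left it, along the tool's axes as they then stand; what a row does not reach is not made up. A row lasts 1/12 s, in which the tool goes at most 41.7 mm and 7.16 degrees, less where a joint would pass 70% of its speed; a pose out of reach is approached as far as the arm can. A call with a gripper value outside its range is refused whole. "grip" is the finger opening in mm, from 0 to 85.4, set as the call begins (left out, the last holds). The fingers move at their own pace and stop on an object; the grip force is fixed at half the most. Time passes only in rows, so rows that do not move let the fingers close. It gives the time, the measured TCP pose, the force and the opening at its end, in the units of the state.
- arm.read_state(): the state, without advancing time (a new reading comes with each control period).
- arm.get_image(name): name is "side" or "top" or "wrist"; returns the picture (480x640x3 uint8, red, green, blue); there is no depth.
- arm.calibration(name): a dict with "K" (3x3 intrinsics, pixels), "eye" and "attitude" of the camera in the world; the wrist camera has in their place "T_tool_cam" (4x4, takes a point from camera to tool coordinates, whose origin is the TCP and whose axes are the tool frame's). Camera axes: x right, y up, looking along -z (the intrinsics and any distortion apply to the point x, -y, -z); pixel columns grow to the right and rows downward; lengths in mm; the calibration is good to about 2 mm. A picture is of the moment at which its call begins: read the wrist's pose just before it. calibration takes no time and is no camera call.
- arm.job_done(): hands the job in, once; it reports no verdict.
The state is a dict: "clock": time; "joints": joint angles; "joint_vel": joint speeds; "joint_efforts": joint torques, N m; "position": TCP position; "ee_rot": TCP orientation; "contact_force": force on the tool from outside, world axes, zero at the start; "wrist_torque": the same for the moment, N m; "gripper_width": finger opening in mm.
Only numpy, scipy, OpenCV 4.12 (cv2) and the standard library are available. Lean on these libraries where they do the work, as an engineer would, in place of code of your own. Each camera call takes 0.05 s, during which the arm holds its last target. There are 200 camera calls.

### The job

The drawer of the low wooden spice shelf is held shut by the big slotted quarter-turn lock on the shelf top. Take the flat-bladed key out of its wooden rest, put its blade in the slot and turn the lock a quarter turn anticlockwise (seen from above) until it stops, then stand the key back in its rest. After that pull the drawer out well past half way and let go, and leave the mug and the things on the shelf top where they stand.

Things in the scene. Friction and masses are not known exactly. Their poses are not given: they have to be found in the camera images.
- shelf: low wooden shelf, 240 deep (x) x 440 wide (y) x 85 high, fixed on the table; origin in the middle of its underside, its -x side (with the drawer) faces the robot; it may stand turned by up to 0.15 rad
- lock_slot (a point): round metal lock head, 64 mm across, standing 17 mm proud of the shelf top, 80 mm behind the shelf's front edge, midway across its width; this point is on its upright turning axis at the top face. Its x axis runs along the slot and turns with the lock, z is up. The slot crosses the whole head, open at both ends, 9 mm wide and 12 mm deep, with its mouth flared to 16 mm over the top 4 mm
- lock (a joint): angle of the lock, rad: 0 locked (slot across the shelf, along its y), 1.57 unlocked, at the stop (slot fore and aft, along the shelf's x); grows anticlockwise seen from above; starts between 0 and 0.12; turning takes about 0.1 N m and it stays where it is left. The drawer is held until about 1 rad
- key: flat-bladed key standing blade down in its rest, 98 mm tall, 120 g. Origin at the middle of the blade's tip, z up towards the handle, x along the blade's width. Steel blade 40 wide (x) x 5 thick (y), 40 long, from the tip up (the last 5 mm only 3 thick); above it the black handle slab, 72 wide (x) x 14 thick (y), from 40 to 98 mm above the tip, whose overhanging shoulders sit on the rest. Grip the handle across its 14 mm
- rest: dark wooden block, 100 (x) x 70 (y) x 55 high, fixed on the table; origin in the middle of its underside. A slot 53 (x) x 13 (y), 50 deep, opens in the middle of its top; the key's blade hangs in it, tip 15 mm above the table, shoulders on the block's top
- drawer (a joint): how far the drawer is out, m: 0 shut, 0.100 fully out (a stop); slides towards the shelf's -x; about 1.5 N of friction
- drawer_knob (a point): round steel drawer knob, head 32 mm in diameter and 16 mm long, on a thinner neck, standing 36 mm out from the drawer front; this point is in the middle of the head, 44 mm above the table (41 mm below the shelf top), 26 mm in front of the drawer face. x axis points into the drawer (opposite to the pull)
- jar: ceramic ginger jar, 100 mm wide, 138 tall, on the back of the shelf top; origin in the middle of its underside
- spice: spice bottle, 48 mm wide, 115 tall, on the back of the shelf top; origin in the middle of its underside
- weight: stainless pressure cooker weight, 52 mm wide, 68 tall, on the shelf top 100 to 115 mm behind the lock; origin in the middle of its underside
- spoons: three steel measuring spoons on a ring, about 110 mm long, lying on the shelf top near its right end (-y); origin at the ring
- mug: white mug, 82 mm wide, 95 tall, on the table on the other side from the rest; origin in the middle of its underside
Mind the look-alikes: they are no part of the job. Of the things that look like the key, the smallest one is meant. Leave any purple look-alike of the rest alone.

How it is judged:
By the outcome, as a careful person would: the job done as asked, in the order asked, and still so for the second after the job is handed in, with the robot touching nothing.
It also fails if it takes over 72 s, if anything falls off the work surface, if the arm or the gripper's body presses on something with over 40 N, if the wrist force passes 120 N, or if a joint passes its speed limit or range.

## Working session

There is one attempt and no reset: what is moved stays moved. The work goes in short steps, Python scripts to look and compute and a tool call to move; the robot and the scene stay as the last step left them, time stands still between calls to the robot, and variables do not carry over. Pictures are saved under pics/ and viewed, about 8 in all and at most 12, crops included, and the job is handed in when it is done.

Besides the shell and the picture viewer there is one more tool, called after "Call:" as name(argument=value, ...), one argument or row to a line, values as JSON. drive_tool: Moves the arm, as the interface text tells. Its arguments: {"type":"object","properties":{"motion":{"type":"array"},"grip":{"type":"number"}},"required":["motion"]}

```bash
mkdir -p pics; ls
python3 - <<'E'
from bench import arm
import cv2,numpy as np
np.set_printoptions(precision=4,suppress=True)
for n in ("side","top"):
    im=arm.get_image(n); cv2.imwrite(f"pics/{n}0.png",im[:,:,::-1])
for n in ("side","top","wrist"): print(n,arm.calibration(n))
print(arm.read_state())
E
```

```text
pics
side {'K': array([[472.0537,   0.    , 317.6394],
       [  0.    , 472.0537, 234.7142],
       [  0.    ,   0.    ,   1.    ]]), 'eye': array([  36.7571, -521.3585, 1021.5925]), 'attitude': array([ 0.3187, -0.1078, -0.313 ,  0.8882])}
top {'K': array([[497.0582,   0.    , 320.0552],
       [  0.    , 497.0582, 242.7615],
       [  0.    ,   0.    ,   1.    ]]), 'eye': array([ 297.7529,   56.228 , 1235.9089]), 'attitude': array([-0.0693,  0.0556,  0.7112, -0.6973])}
wrist {'K': array([[400.457 ,   0.    , 317.217 ],
       [  0.    , 400.457 , 236.0395],
       [  0.    ,   0.    ,   1.    ]]), 'T_tool_cam': array([[   0.0018,    0.2876,   -0.9578, -141.8249],
       [   1.    ,    0.    ,    0.0019,    0.1411],
       [   0.0005,   -0.9578,   -0.2876,  -72.7157],
       [   0.    ,    0.    ,    0.    ,    1.    ]])}
{'clock': 0.1, 'joints': array([ 1.3946,  0.3855,  0.0068, -0.0004, -1.194 , -0.2586]), 'joint_vel': array([ 0.    , -0.0008,  0.0029,  0.0021,  0.001 , -0.001 ]), 'joint_efforts': array([ -0.0005, -39.3322,  18.8927,   4.198 ,  -0.0026,   0.    ]), 'position': array([263.0361, 566.3814, 230.3273]), 'ee_rot': array([-0.6903,  0.1533,  0.6906,  0.1519]), 'contact_force': array([-0.1906, -0.0492, -0.1254]), 'wrist_torque': array([-0.0097,  0.0293, -0.0444]), 'gripper_width': 85.4693193295327}
```

View pics/top0.png

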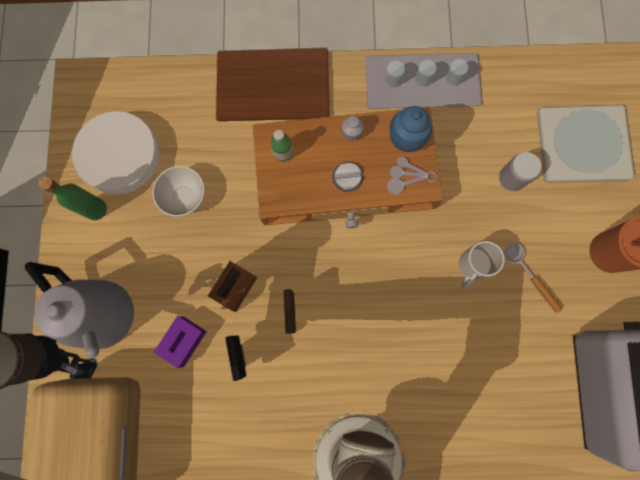

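View pics/side0.png

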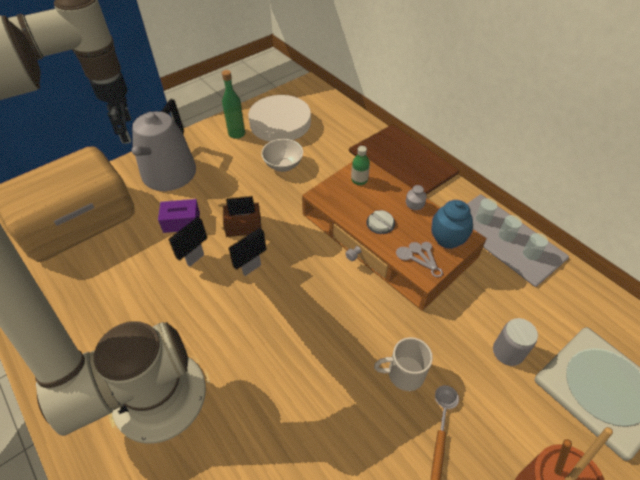

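Top view: rest at (232,287), purple rest at (180,342), and two more black handles at (289,311) and (235,358). The lock is at (348,176), the knob at (351,220), the mug at (483,262). There are three key candidates, so I'll enlarge them and measure.

```bash
cat > h.py <<'E'
from bench import arm
import cv2,numpy as np
from scipy.spatial.transform import Rotation as R
np.set_printoptions(precision=3,suppress=True)
def cam(n,st=None):
    c=arm.calibration(n)
    if n!="wrist": return c["K"],R.from_quat(c["attitude"]).as_matrix(),np.array(c["eye"])
    st=st or arm.read_state(); Rt=R.from_quat(st["ee_rot"]).as_matrix(); T=c["T_tool_cam"]
    return c["K"],Rt@T[:3,:3],st["position"]+Rt@T[:3,3]
def ray(n,uv,st=None):
    K,A,e=cam(n,st); u,v=uv
    return e,A@np.array([(u-K[0,2])/K[0,0],-(v-K[1,2])/K[1,1],-1])
def onz(n,uv,z,st=None):
    e,d=ray(n,uv,st); return e+d*(z-e[2])/d[2]
def proj(n,p,st=None):
    K,A,e=cam(n,st); q=A.T@(np.array(p)-e); return np.array([K[0,0]*q[0]/-q[2]+K[0,2],K[1,1]*q[1]/q[2]+K[1,2]])
E
python3 - <<'E'
from h import *
t=cv2.imread("pics/top0.png");s=cv2.imread("pics/side0.png")
a=cv2.resize(t[250:390,150:310],(457,400),interpolation=cv2.INTER_CUBIC)
b=cv2.resize(s[180:290,150:280],(343,290),interpolation=cv2.INTER_CUBIC)
c=cv2.resize(t[95:235,240:450],(600,400),interpolation=cv2.INTER_CUBIC)
o=np.zeros((600,800,3),np.uint8);o[:400*75//100,:343]=cv2.resize(a,(343,300));o[305:595,:343]=b;o[:305,345:]=cv2.resize(c,(455,305))
cv2.imwrite("pics/crop1.png",o)
for n,img,box in(("top",t,(150,250,310,390)),("side",s,(150,180,280,290))):
    x0,y0,x1,y1=box; m=(img[y0:y1,x0:x1].max(2)<45).astype(np.uint8)
    for k in cv2.findContours(m,0,2)[0]:
        if cv2.contourArea(k)>40:
            r=cv2.minAreaRect(k); print(n,np.add(r[0],(x0,y0)),r[1],r[2])
for p in[(232,283),(289,311),(235,358),(180,342)]: print(p,onz("top",p,100))
for p in[(348,175),(351,220)]: print(p,onz("top",p,102),onz("top",p,60))
E
```

```text
top [236.075 357.236] (43.12351608276367, 13.330204010009766) 79.3803482055664
top [289.202 311.04 ] (42.0474739074707, 8.58927059173584) 87.1375961303711
top [227.974 283.179] (10.571213722229004, 31.23959732055664) 31.429563522338867
side [247.696 248.074] (22.087051391601562, 43.12787628173828) 54.462318420410156
side [188.242 237.94 ] (23.587791442871094, 41.268306732177734) 51.709835052490234
side [240.45 205.65] (16.12203598022461, 27.0114803314209) 81.8698959350586
(232, 283) [411.416 280.414 100.   ]
(289, 311) [345.178 149.726 100.   ]
(235, 358) [243.171 271.43  100.   ]
(180, 342) [280.469 396.338 100.   ]
(348, 175) [662.43    7.182 102.   ] [675.938   5.366  60.   ]
(351, 220) [552.962   3.223 102.   ] [562.415   1.26   60.   ]
```

View pics/crop1.png

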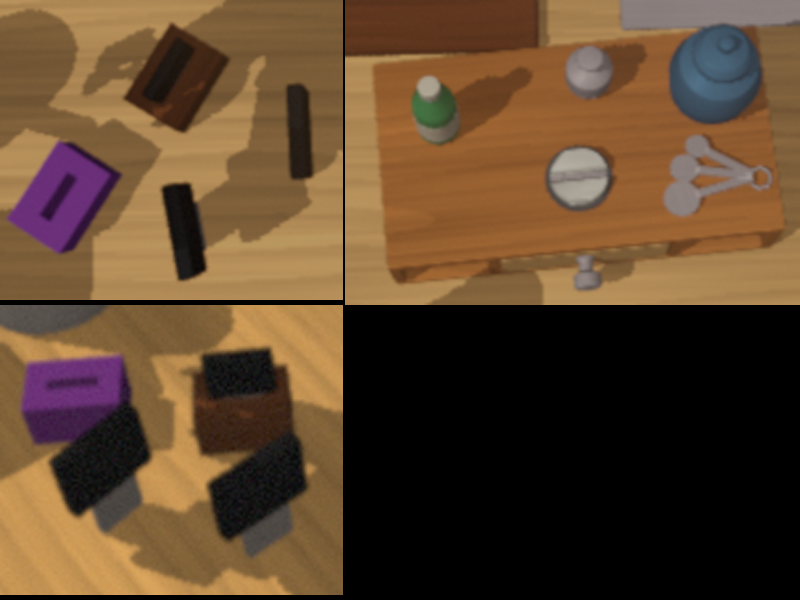

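The key in the rest has a handle of about 31 px (about 72 mm). The two free-standing ones measure about 42 px (about 95 mm). So the meant key is the smallest, the one in the dark wooden rest at (232,283). The purple rest stays alone. Next I work out the move to above it.

```bash
cat >> h.py <<'E'
def jaw(st=None):
    st=st or arm.read_state(); y=R.from_quat(st["ee_rot"]).as_matrix()[:,1]; return np.degrees(np.arctan2(y[1],y[0]))
def plan(p,yaw,st=None):
    """shift in present tool axes and spin (deg about tool x) to reach world TCP p with jaw yaw"""
    st=st or arm.read_state(); M=R.from_quat(st["ee_rot"]).as_matrix()
    d=M.T@(np.array(p)-st["position"]); s=-((yaw-jaw(st)+180)%360-180)
    print("t",st["clock"],"shift",d,"spin",s,"norm",np.linalg.norm(d),"jaw",jaw(st),"xdir",M[:,0],"j",st["joints"])
E
python3 - <<'E'
from h import *
# two-view check of key handle centre
e1,d1=ray("top",(230,283));e2,d2=ray("side",(240.5,205.6))
A=np.stack([d1,-d2],1);t=np.linalg.lstsq(A,e2-e1,rcond=None)[0];print(e1+t[0]*d1,e2+t[1]*d2)
plan((405,282,215),50)
E
```

```text
[412.455 286.93   90.548] [409.317 288.339  90.517]
t 0.1 shift [  15.751  198.049 -248.576] spin -164.9218505524945 norm 318.2160536404044 jaw -114.92185055249452 xdir [-0.001 -0.002 -1.   ] j [ 1.395  0.385  0.007 -0.    -1.194 -0.259]
```

Call:
drive_tool(
  motion=[
    [2, 22, -27.6, 0],
    [2, 22, -27.6, 0],
    [2, 22, -27.6, 0],
    [2, 22, -27.6, 0],
    [2, 22, -27.6, 0],
    [2, 22, -27.6, 0],
    [2, 22, -27.6, 0],
    [1, 22, -27.6, 0],
    [1, 22, -27.6, 0],
    [0, 0, 0, 5],
  ],
)

```text
clock: 0.93
position: [405.8, 277.8, 214.8]
ee_rot: [-0.682, 0.186, 0.683, 0.184]
contact_force: [-0.4, -0.1, -0.6]
gripper_width: 85.6
```

Call:
drive_tool(
  motion=[
    [0, 0, 0, 5],
    [0, 0, 0, 5],
    [0, 0, 0, 0],
    [0, 0, 0, 0],
  ],
)

```text
clock: 1.27
position: [405.0, 282.4, 215.0]
ee_rot: [-0.665, 0.241, 0.665, 0.24]
contact_force: [1.0, 0.7, -0.7]
gripper_width: 85.4
```

Run:
```python
from h import *
st=arm.read_state(); im=arm.get_image("wrist"); cv2.imwrite("pics/w1.png",im[:,:,::-1])
plan((410,285,215),-130,st)
m=(im.max(2)<45).astype(np.uint8)
for k in cv2.findContours(m,0,2)[0]:
    if cv2.contourArea(k)>300:
        r=cv2.minAreaRect(k); print(r,[onz("wrist",q,113,st)[:2] for q in cv2.boxPoints(r)])
```

```text
t 1.2667 shift [ 0.025 -5.224 -2.206] spin 0.20433939018059277 norm 5.671099056558454 jaw -129.7956606098194 xdir [-0.001 -0.    -1.   ] j [ 0.938  0.175 -0.33  -0.    -1.066 -0.062]
((319.5, 392.0), (174.0, 639.0), 90.0) [array([503.783, 477.341]), array([229.46 , 148.132]), array([ 93.024, 217.054]), array([411.022, 599.063])]
```

View pics/w1.png

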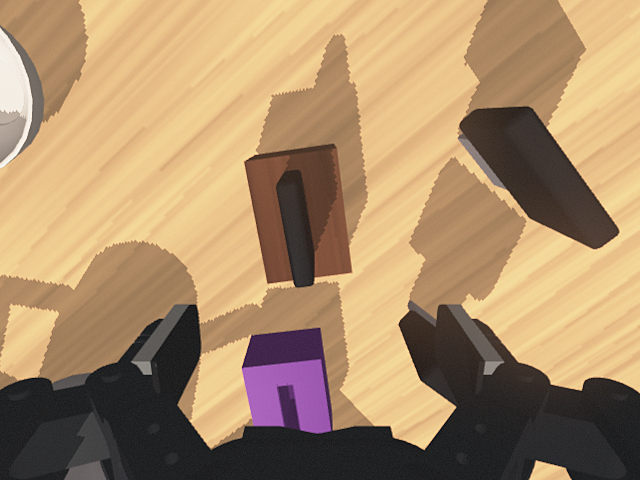

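Wrist view: rest top quad is roughly (247,160),(336,148),(352,272),(268,284). The key's black handle runs from (290,175) to (305,285). I'll segment these and measure.

Run:
```python
from h import *
im=cv2.imread("pics/w1.png")[:,:,::-1]; st=arm.read_state()
c=im[130:300,230:370]
big=cv2.resize(c[:,:,::-1],None,fx=3.5,fy=3.5,interpolation=cv2.INTER_CUBIC); big=np.clip(big.astype(float)*1.8+15,0,255).astype(np.uint8); cv2.imwrite("pics/w1c.png",big)
hsv=cv2.cvtColor(c,cv2.COLOR_RGB2HSV)
m=((c[:,:,0].astype(int)-c[:,:,2]<22)&(c.max(2)<75)).astype(np.uint8)
k=max(cv2.findContours(m,0,2)[0],key=cv2.contourArea)
r=cv2.minAreaRect(k);print("handle",np.add(r[0],(230,130)),r[1:],cv2.contourArea(k))
print([tuple(q[0]+(230,130)) for q in cv2.approxPolyDP(k,2,True)])
q=np.array([(247,160),(336,148),(352,272),(268,284)]);w=np.array([onz("wrist",p,55,st) for p in q]);print(w)
print("sides",np.linalg.norm(np.roll(w,-1,0)-w,axis=1),"ctr",w.mean(0),"yaw long",np.degrees(np.arctan2(*(w[1]-w[2]+w[0]-w[3])[1::-1])))
```

```text
handle [296.46  228.268] ((116.42633056640625, 26.51504898071289), 80.13418579101562) 2697.5
[(np.int64(295), np.int64(170)), (np.int64(286), np.int64(171)), (np.int64(276), np.int64(188)), (np.int64(296), np.int64(286)), (np.int64(312), np.int64(284)), (np.int64(313), np.int64(249)), (np.int64(299), np.int64(171))]
[[470.138 296.575  55.   ]
 [434.492 240.143  55.   ]
 [349.883 292.107  55.   ]
 [385.546 351.35   55.   ]]
sides [ 66.747  99.293  69.149 100.777] ctr [410.015 295.044  55.   ] yaw long -32.24517872396612
```

View pics/w1c.png

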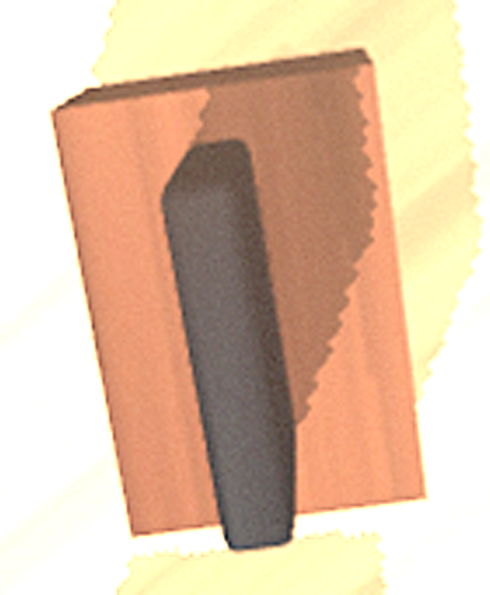

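Run:
```python
from h import *
st=arm.read_state()
a=onz("wrist",(276.5,188),113,st);b=onz("wrist",(296,286),113,st);c=onz("wrist",(312.5,284.5),113,st)
print(a,b,c,np.linalg.norm(a-b),np.linalg.norm(b-c))
u=(a-b)/np.linalg.norm(a-b);n=np.array([u[1],-u[0],0]);print("yaw",np.degrees(np.arctan2(u[1],u[0])));ctr=(a+b)/2+7*n;print(ctr,"side check",n@(c-b))
plan((ctr[0],ctr[1],110),np.degrees(np.arctan2(u[1],u[0]))-90,st)
print(proj("wrist",(410,295,55),st))
```

```text
[444.252 282.535 113.   ] [387.091 315.904 113.   ] [380.934 306.835 113.   ] 66.18852063099092 10.960953620866363
yaw -30.275127324412022
[412.142 293.174 113.   ] side check 10.935622087458826
t 1.3167 shift [105.071 -12.802   1.263] spin -9.513829090756019 norm 105.85573744891089 jaw -129.78895641516803 xdir [-0. -0. -1.] j [ 0.939  0.175 -0.33  -0.    -1.066 -0.062]
[301.032 218.85 ]
```

Call:
drive_tool(
  motion=[
    [0, -6, 0.5, -4.2],
    [0, -6, 0.5, -4.3],
    [28, 0, 0, 0],
    [28, 0, 0, 0],
    [28, 0, 0, 0],
    [28, 0, 0, 0],
    [18, 0, 0, 0],
    [12, 0, 0, 0],
    [5, 0, 0, 0],
    [0, 0, 0, 0],
  ],
)

```text
clock: 2.15
position: [411.1, 292.3, 67.1]
ee_rot: [-0.68, 0.192, 0.681, 0.19]
contact_force: [-0.0, -0.3, 0.5]
gripper_width: 85.1
```

Call:
drive_tool(
  motion=[
    [0, 0, 0, 0],
    [0, 0, 0, 0],
    [0, 0, 0, 0],
    [0, 0, 0, 0],
    [0, 0, 0, 0],
    [0, 0, 0, 0],
    [0, 0, 0, 0],
    [0, 0, 0, 0],
    [0, 0, 0, 0],
    [0, 0, 0, 0],
  ],
  grip=5,
)

```text
clock: 2.98
position: [411.9, 293.0, 68.7]
ee_rot: [0.681, -0.191, -0.681, -0.192]
contact_force: [-1.4, 0.2, 4.4]
gripper_width: 13.5
```

Run:
```python
from h import *
plan((411.5,294,68),-121.5); s=arm.read_state(); print(s["position"],s["contact_force"],s["wrist_torque"],s["gripper_width"])
```

```text
t 2.9833 shift [ 0.744 -0.624  0.87 ] spin 0.10382613552738462 norm 1.3036725335637427 jaw -121.39617386447262 xdir [ 0.001  0.001 -1.   ] j [ 0.94   0.372 -0.492  0.    -0.707  0.083]
[411.917 293.014  68.743] [-1.363  0.156  4.439] [-0.009  0.247 -0.015] 13.458581995872251
```

Call:
drive_tool(
  motion=[
    [-10, 0, 0, 0],
    [-30, 0, 0, 0],
    [-35, 0, 0, 0],
    [-30, 0, 0, 0],
    [-20, 0, 0, 0],
    [-7, 0, 0, 6.5],
    [0, 0, 0, 6.5],
    [0, 0, 0, 6.5],
    [0, 0, 0, 6.5],
    [0, 0, 0, 6.5],
  ],
)

```text
clock: 3.82
position: [411.1, 292.2, 199.5]
ee_rot: [-0.599, 0.377, 0.599, 0.375]
contact_force: [0.8, -0.2, -1.9]
gripper_width: 13.6
```

Call:
drive_tool(
  motion=[
    [0, 0, 0, 6.5],
    [0, 0, 0, 6.5],
    [0, 0, 0, 6.5],
    [0, 0, 0, 6.5],
    [0, 0, 0, 0],
  ],
)

```text
clock: 4.23
position: [411.2, 292.2, 199.4]
ee_rot: [-0.5, 0.501, 0.5, 0.499]
contact_force: [-0.3, -0.4, -1.0]
gripper_width: 13.7
```

Run:
```python
from h import *
plan((662,80,200),-180); s=arm.read_state(); print(s["position"],s["contact_force"],s["wrist_torque"],s["gripper_width"])
```

```text
t 4.2333 shift [  -0.71  -250.973 -212.053] spin -0.04101561987192781 norm 328.56409265154053 jaw 179.95898438012804 xdir [-0.002 -0.001 -1.   ] j [ 0.94   0.208 -0.329 -0.001 -1.035 -0.94 ]
[411.178 292.231 199.425] [-0.272 -0.373 -1.043] [-0.055  0.042  0.003] 13.662436030660382
```

Call:
drive_tool(
  motion=[
    [0, -27.9, -23.6, 0],
    [0, -27.9, -23.6, 0],
    [0, -27.9, -23.6, 0],
    [0, -27.9, -23.6, 0],
    [0, -27.9, -23.6, 0],
    [0, -27.9, -23.6, 0],
    [0, -27.9, -23.6, 0],
    [0, -27.9, -23.6, 0],
    [0, -27.9, -23.6, 0],
    [0, 0, 0, 0],
  ],
)

```text
clock: 5.07
position: [666.5, 76.3, 198.1]
ee_rot: [-0.5, 0.501, 0.5, 0.5]
contact_force: [0.3, 0.9, -1.1]
gripper_width: 13.5
```

Call:
drive_tool(
  motion=[
    [0, 0, 0, 0],
    [0, 0, 0, 0],
  ],
)

```text
clock: 5.23
position: [662.4, 80.4, 199.1]
ee_rot: [-0.5, 0.5, 0.501, 0.499]
contact_force: [-0.3, -0.3, -1.4]
gripper_width: 13.3
```

Run:
```python
from h import *
st=arm.read_state(); im=arm.get_image("wrist"); cv2.imwrite("pics/w2.png",im[:,:,::-1])
print(st["position"],jaw(st)); print(proj("wrist",(662,7,102),st),proj("wrist",st["position"]+[0,0,-53],st))
np.save("w2.npy",np.r_[st["position"],st["ee_rot"]])
```

```text
[662.444  80.445 199.119] -179.85967585240556
[317.338 114.572] [316.417 262.435]
```

View pics/w2.png

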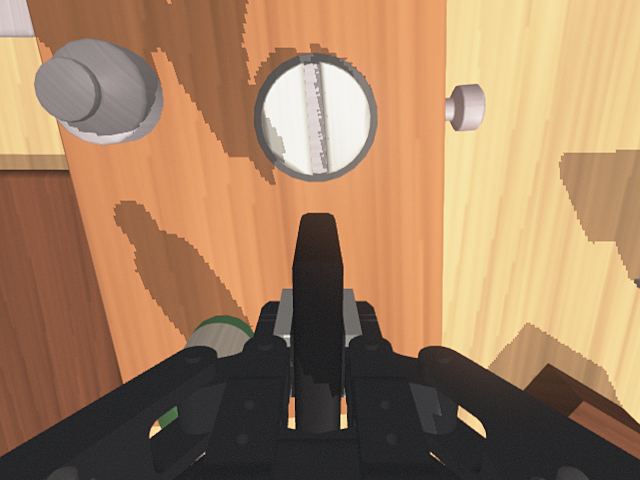

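Wrist view: lock head centred near (316,117). The slot runs from about (309,58) to (320,177). The key handle is held upright, with its near end at (301–335,213). Next I measure the lock.

Run:
```python
from h import *
im=cv2.imread("pics/w2.png")[:,:,::-1]; v=np.load("w2.npy"); st=dict(position=v[:3],ee_rot=v[3:])
c=im[40:200,240:400].astype(int); g=c.mean(2)
low=((c.max(2)-c.min(2))<40).astype(np.uint8); low=cv2.morphologyEx(low,cv2.MORPH_OPEN,np.ones((3,3)))
k=max(cv2.findContours(low,0,2)[0],key=cv2.contourArea); k=cv2.convexHull(k); (cx,cy),r=cv2.minEnclosingCircle(k); e=cv2.fitEllipse(k); print((cx+240,cy+40),r,e)
# slot darker floor/walls: per row, print profile
for row in (70,85,100,115,130,145,160): print(row,[int(x) for x in g[row-40,55:105:1]])
ctr=onz("wrist",(e[0][0]+240,e[0][1]+40),102,st);print(ctr, "diam",e[1][0]*(cam("wrist",st)[2][2]-102)/400.5)
for p in[(444,30),(442,330),(36,10),(122,375)]: print(onz("wrist",p,85,st))
```

```text
(315.49182891845703, 117.08580780029297) 64.24313354492188 ((75.23899841308594, 76.9779052734375), (123.3770523071289, 128.33859252929688), 0.6876751184463501)
70 [242, 243, 242, 238, 233, 227, 221, 213, 193, 183, 221, 219, 216, 218, 219, 219, 217, 218, 223, 212, 149, 152, 154, 152, 134, 132, 164, 195, 217, 234, 242, 244, 242, 242, 243, 244, 244, 244, 243, 243, 243, 243, 245, 246, 247, 246, 240, 222, 193, 147]
85 [242, 242, 243, 242, 240, 235, 232, 224, 214, 207, 211, 216, 214, 215, 215, 217, 216, 217, 215, 180, 148, 157, 155, 156, 161, 151, 127, 160, 188, 212, 230, 241, 244, 241, 240, 241, 243, 243, 243, 243, 243, 243, 243, 243, 243, 244, 243, 243, 244, 244]
100 [243, 241, 242, 242, 242, 242, 237, 233, 225, 217, 211, 214, 214, 215, 214, 215, 213, 215, 214, 214, 214, 220, 207, 148, 153, 154, 152, 141, 155, 178, 207, 226, 238, 243, 240, 239, 241, 242, 242, 242, 242, 243, 242, 242, 243, 243, 243, 243, 243, 244]
115 [243, 242, 242, 241, 242, 242, 242, 239, 234, 229, 222, 212, 199, 199, 218, 216, 218, 216, 216, 218, 216, 221, 208, 152, 187, 186, 152, 152, 135, 155, 171, 176, 211, 237, 24
[... 293 characters left out ...]
240, 240, 239, 239, 240, 241, 241, 241]
145 [242, 243, 242, 243, 242, 242, 242, 242, 242, 241, 237, 232, 226, 217, 208, 203, 212, 213, 212, 212, 212, 213, 212, 214, 214, 211, 174, 149, 154, 152, 147, 150, 174, 192, 209, 225, 236, 236, 233, 235, 236, 237, 236, 238, 238, 237, 237, 238, 239, 239]
160 [241, 242, 242, 242, 242, 242, 242, 242, 242, 242, 242, 238, 232, 228, 222, 206, 191, 216, 215, 215, 214, 215, 216, 215, 219, 212, 177, 150, 150, 154, 157, 157, 142, 170, 190, 207, 222, 231, 232, 231, 231, 234, 234, 234, 236, 234, 234, 235, 236, 236]
[663.198   8.319 102.   ] diam 73.614873869933
[588.794 -39.979  85.   ]
[572.042 154.998  85.   ]
[822.357 -49.74   85.   ]
[807.018 192.788  85.   ]
```

Lock centre is about (663.5, 8.3), with slot yaw about 94.8° and the shelf front edge at 94.9°. The edge-to-lock distance is 78 mm against 80 expected, so they agree. Next I go over the lock and turn to match.

Call:
drive_tool(
  motion=[
    [0, -1, -18, 0],
    [0, 0, -25, 0],
    [0, 0, -20, 0],
    [0, 0, -9, -2.4],
    [0, 0, 0, -2.4],
    [10, 0, 0, 0],
    [15, 0, 0, 0],
    [7, 0, 0, 0],
    [0, 0, 0, 0],
    [0, 0, 0, 0],
  ],
)

```text
clock: 6.12
position: [663.8, 9.4, 167.8]
ee_rot: [-0.521, 0.478, 0.521, 0.477]
contact_force: [-0.2, -0.3, -0.9]
gripper_width: 13.3
```

Run:
```python
from h import *
plan((663.5,8.3,165),-175.2); st=arm.read_state()
print(st["position"],st["contact_force"])
outs=[]
w=arm.get_image("wrist")[:,:,::-1]; outs.append(cv2.resize(w[60:300,200:440],(400,400)))
s=arm.get_image("side")[:,:,::-1]; u,v=proj("side",(663,8,110)).astype(int); print(u,v); outs.append(cv2.resize(s[v-45:v+35,u-40:u+40],(400,400),interpolation=cv2.INTER_CUBIC))
cv2.imwrite("pics/c3.png",np.hstack(outs))
```

```text
t 6.1167 shift [ 2.777  0.359 -1.107] spin 0.15738045817485613 norm 3.0110407389552734 jaw -175.04261954182513 xdir [-0.001 -0.001 -1.   ] j [ 0.257  0.496  0.024  0.    -1.1   -0.171]
[663.765   9.435 167.776] [-0.186 -0.254 -0.905]
382 216
```

View pics/c3.png

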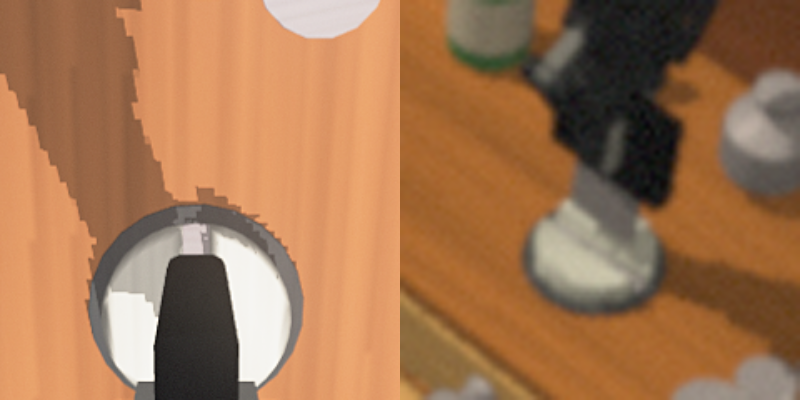

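The blade sits centred over and in line with the slot. I insert it gently.

Call:
drive_tool(
  motion=[
    [3, 0, -0.5, 0],
    [3, 0, -0.5, 0],
    [3, 0, 0, 0],
    [3, 0, 0, 0],
    [2, 0, 0, 0],
    [2, 0, 0, 0],
    [1, 0, 0, 0],
    [0, 0, 0, 0],
  ],
)

```text
clock: 6.88
position: [664.2, 7.6, 150.9]
ee_rot: [-0.521, 0.478, 0.521, 0.478]
contact_force: [-0.3, -0.0, -1.7]
gripper_width: 13.4
```

Call:
drive_tool(
  motion=[
    [1.5, 0, 0, 0],
    [1.5, 0, 0, 0],
    [1.5, 0, 0, 0],
    [0.5, 0, 0, 0],
    [0, 0, 0, 0],
  ],
)

```text
clock: 7.3
position: [664.2, 7.7, 146.1]
ee_rot: [-0.521, 0.478, 0.521, 0.478]
contact_force: [0.4, 0.1, -1.1]
gripper_width: 13.4
```

Call:
drive_tool(
  motion=[
    [1, 0, 0, 0],
    [0.5, 0, 0, 0],
    [0, 0, 0, 0],
    [0, 0, 0, 0],
  ],
)

```text
clock: 7.63
position: [664.3, 7.7, 144.8]
ee_rot: [-0.521, 0.478, 0.521, 0.478]
contact_force: [0.9, 0.3, -0.5]
gripper_width: 13.4
```

Run:
```python
from h import *
st=arm.read_state();print(st["position"],st["contact_force"],st["wrist_torque"],jaw(st),st["joints"])
s=arm.get_image("side")[:,:,::-1]; cv2.imwrite("pics/c4.png",cv2.resize(s[160:270,330:440],(500,500),interpolation=cv2.INTER_CUBIC))
```

```text
[664.295   7.701 144.796] [ 0.922  0.257 -0.457] [ 0.009 -0.002 -0.001] -175.11229302455754 [ 0.255  0.516 -0.004 -0.    -1.051 -0.169]
```

View pics/c4.png

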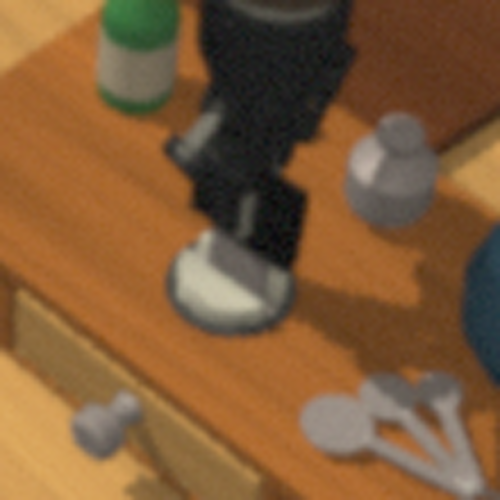

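The blade is in the slot, with no side force. Now I turn anticlockwise.

Call:
drive_tool(
  motion=[
    [0, 0, 0, -5],
    [0, 0, 0, -6],
    [0, 0, 0, -6],
    [0, 0, 0, -6],
    [0, 0, 0, -6],
    [0, 0, 0, -6],
    [0, 0, 0, -5],
    [0, 0, 0, 0],
  ],
)

```text
clock: 8.35
position: [664.7, 7.8, 144.9]
ee_rot: [0.653, -0.271, -0.653, -0.271]
contact_force: [0.7, 0.5, -1.9]
gripper_width: 13.2
```

Run:
```python
from h import *
st=arm.read_state();print(st["position"],st["contact_force"],st["wrist_torque"],jaw(st),st["gripper_width"])
```

```text
[664.663   7.828 144.891] [ 0.74   0.484 -1.937] [ 0.094 -0.288  0.009] -135.04494632638972 13.202949643741395
```

Call:
drive_tool(
  motion=[
    [0, 0, 0, -6],
    [0, 0, 0, -6],
    [0, 0, 0, -6],
    [0, 0, 0, -6],
    [0, 0, 0, -6],
    [0, 0, 0, -6],
    [0, 0, 0, -6],
    [0, 0, 0, -5],
    [0, 0, 0, 0],
  ],
)

```text
clock: 9.1
position: [665.2, 8.8, 145.0]
ee_rot: [0.708, 0.012, -0.706, 0.011]
contact_force: [2.0, 3.4, -0.9]
gripper_width: 13.4
```

Run:
```python
from h import *
st=arm.read_state();print(st["position"],st["contact_force"],st["wrist_torque"],jaw(st),st["gripper_width"])
```

```text
[665.223   8.827 144.981] [ 1.985  3.447 -0.905] [ 1.099 -0.575 -0.045] -88.14472010928624 13.431091484453532
```

Call:
drive_tool(
  motion=[
    [0, 0, 0, -3],
    [0, 0, 0, -3],
    [0, 0, 0, -2],
    [0, 0, 0, 0],
    [0, 0, 0, 0],
  ],
)

```text
clock: 9.52
position: [665.1, 8.9, 145.0]
ee_rot: [0.706, 0.06, -0.704, 0.059]
contact_force: [1.5, 5.0, -2.7]
gripper_width: 13.3
```

Run:
```python
from h import *
st=arm.read_state();print(st["position"],st["contact_force"],st["wrist_torque"],jaw(st),st["gripper_width"],st["joint_efforts"])
```

```text
[665.144   8.927 145.028] [ 1.491  4.978 -2.739] [ 1.797 -0.701 -0.039] -80.30769228340014 13.30151734771235 [ -3.269 -45.359  16.534   5.292  -1.102   0.084]
```

Call:
drive_tool(
  motion=[
    [0, 0, 0, -2],
    [0, 0, 0, -2],
    [0, 0, 0, 0],
    [0, 0, 0, 0],
  ],
)

```text
clock: 9.85
position: [665.2, 9.0, 145.0]
ee_rot: [0.703, 0.085, -0.701, 0.083]
contact_force: [1.8, 5.6, -2.4]
gripper_width: 13.1
```

Run:
```python
from h import *
st=arm.read_state();print(st["position"],st["contact_force"],st["wrist_torque"],jaw(st),st["gripper_width"],st["joint_efforts"])
```

```text
[665.153   8.999 145.017] [ 1.787  5.615 -2.393] [ 1.906 -0.665 -0.486] -76.38894318687626 13.0922025285405 [ -3.169 -45.318  16.44    5.555  -1.143   0.457]
```

The torque jumped from 0.08 to 0.46 N m, so the lock is at its stop. One small nudge to confirm, then I ease back and withdraw.

Call:
drive_tool(
  motion=[
    [0, 0, 0, -1.5],
    [0, 0, 0, 0],
    [0, 0, 0, 0],
  ],
)

```text
clock: 10.1
position: [665.1, 9.0, 145.0]
ee_rot: [0.702, 0.093, -0.7, 0.092]
contact_force: [2.5, 5.6, -2.3]
gripper_width: 13.7
```

Run:
```python
from h import *
st=arm.read_state();print(st["position"],st["contact_force"],st["wrist_torque"],jaw(st),st["gripper_width"],st["joint_efforts"][5])
```

```text
[665.147   9.031 144.984] [ 2.531  5.595 -2.337] [ 1.882 -0.713 -0.77 ] -74.96910743426726 13.665367296592661 0.7754046097397804
```

Call:
drive_tool(
  motion=[
    [0, 0, 0, 4],
    [0, 0, 0, 4],
    [0, 0, 0, 0],
    [-2, 0, 0, 0],
    [-3, 0, 0, 0],
    [-5, 0, 0, 0],
    [-8, 0, 0, 0],
    [-12, 0, 0, 0],
    [-20, 0, 0, 0],
    [0, 0, 0, 0],
  ],
)

```text
clock: 10.93
position: [666.6, 7.0, 200.3]
ee_rot: [0.709, 0.045, -0.703, 0.046]
contact_force: [1.2, 0.2, 0.7]
gripper_width: 13.4
```

Run:
```python
from h import *
st=arm.read_state();print(st["position"],st["contact_force"],st["gripper_width"]); plan((411.9,293,199),-121.4,st)
im=arm.get_image("side")[:,:,::-1]; cv2.imwrite("pics/s5.png",cv2.resize(im[120:270,300:450],(600,600),interpolation=cv2.INTER_CUBIC))
```

```text
[666.638   6.998 200.26 ] [1.202 0.202 0.725] 13.395028169919701
t 10.9333 shift [  -1.122 -316.527  215.637] spin 38.82559521915533 norm 383.00117384144465 jaw -82.57440478084466 xdir [ 0.009 -0.001 -1.   ] j [ 0.254  0.472  0.067  0.003 -1.157  1.445]
```

View pics/s5.png

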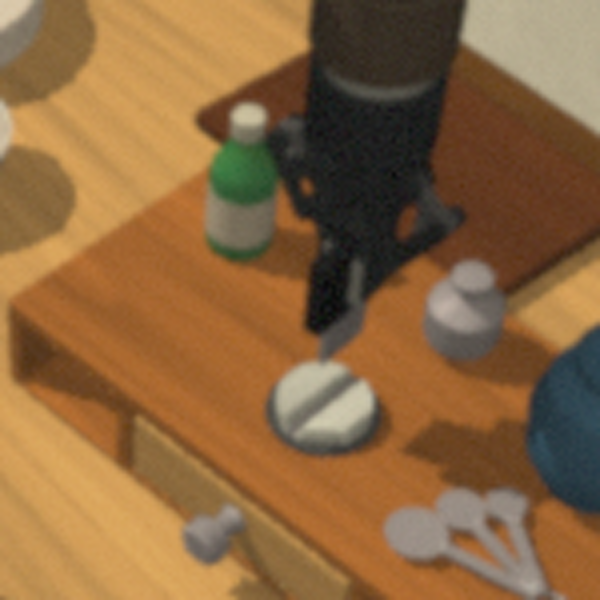

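The slot now runs fore and aft. The key goes back to its rest.

Call:
drive_tool(
  motion=[
    [0, -26.4, 18, 0],
    [0, -26.4, 18, 0],
    [0, -26.4, 18, 0],
    [0, -26.4, 18, 0],
    [0, -26.4, 18, 0],
    [0, -26.4, 18, 0],
    [0, -26.4, 18, 0],
    [0, -26.4, 18, 0],
    [0, -26.4, 18, 0],
    [0, -26.4, 18, 0],
  ],
)

```text
clock: 11.82
position: [450.3, 246.7, 194.3]
ee_rot: [-0.705, -0.045, 0.706, -0.046]
contact_force: [-0.1, 0.0, -1.4]
gripper_width: 13.4
```

Call:
drive_tool(
  motion=[
    [0, -26.4, 18, 0],
    [0, -26.4, 18, 0],
    [0, 0, 0, 6.5],
    [0, 0, 0, 6.5],
    [0, 0, 0, 6.5],
    [0, 0, 0, 6.5],
    [0, 0, 0, 6.5],
    [0, 0, 0, 6.3],
    [0, 0, 0, 0],
    [0, 0, 0, 0],
  ],
)

```text
clock: 12.65
position: [409.1, 293.6, 194.4]
ee_rot: [-0.681, 0.191, 0.681, 0.19]
contact_force: [-0.4, 0.0, -1.0]
gripper_width: 13.4
```

Run:
```python
from h import *
st=arm.read_state(); plan((411.9,293,199),-121.8,st)
w=arm.get_image("wrist")[:,:,::-1]; t=arm.get_image("side")[:,:,::-1]
u,v=proj("side",(411,293,100)).astype(int)
cv2.imwrite("pics/c6.png",np.hstack([cv2.resize(w[100:400,170:470],(400,400)),cv2.resize(t[v-50:v+50,u-50:u+50],(400,400),interpolation=cv2.INTER_CUBIC)]))
```

```text
t 12.65 shift [-4.604 -0.9   -2.671] spin 0.5364476808595384 norm 5.3985146097130015 jaw -121.26355231914046 xdir [-0.001 -0.001 -1.   ] j [ 0.945  0.211 -0.34  -0.    -1.021  0.08 ]
```

View pics/c6.png

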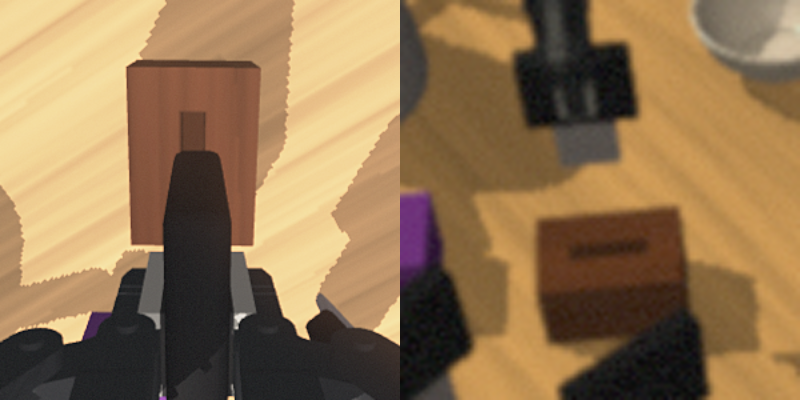

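Slot and blade line up to within about 2 mm, so I correct by that and lower.

Call:
drive_tool(
  motion=[
    [10, -1.2, -1.8, 0.4],
    [30, 0, 0, 0],
    [25, 0, 0, 0],
    [8, 0, 0, 0],
    [4, 0, 0, 0],
    [4, 0, 0, 0],
    [4, 0, 0, 0],
    [4, 0, 0, 0],
    [4, 0, 0, 0],
    [0, 0, 0, 0],
  ],
)

```text
clock: 13.58
position: [411.4, 294.1, 101.6]
ee_rot: [-0.68, 0.194, 0.68, 0.194]
contact_force: [0.6, 0.4, -1.0]
gripper_width: 13.0
```

Tip is about 7 mm inside, with no contact force. I continue down.

Call:
drive_tool(
  motion=[
    [5, 0, 0, 0],
    [5, 0, 0, 0],
    [5, 0, 0, 0],
    [5, 0, 0, 0],
    [5, 0, 0, 0],
    [4, 0, 0, 0],
    [2, 0, 0, 0],
    [0, 0, 0, 0],
    [0, 0, 0, 0],
  ],
)

```text
clock: 14.33
position: [411.6, 294.2, 70.7]
ee_rot: [0.68, -0.194, -0.68, -0.194]
contact_force: [0.4, -0.9, -2.4]
gripper_width: 13.2
```

Call:
drive_tool(
  motion=[
    [1, 0, 0, 0],
    [1, 0, 0, 0],
    [0, 0, 0, 0],
    [0, 0, 0, 0],
  ],
)

```text
clock: 14.67
position: [411.6, 294.2, 68.9]
ee_rot: [0.68, -0.194, -0.68, -0.194]
contact_force: [0.5, 0.3, -1.2]
gripper_width: 13.3
```

Call:
drive_tool(
  motion=[
    [0.7, 0, 0, 0],
    [0, 0, 0, 0],
    [0, 0, 0, 0],
  ],
)

```text
clock: 14.92
position: [411.6, 294.3, 68.7]
ee_rot: [0.68, -0.194, -0.68, -0.194]
contact_force: [-2.6, -0.1, 5.5]
gripper_width: 13.7
```

Seated, with 5.5 N of upward contact. I open the gripper and rise.

Call:
drive_tool(
  motion=[
    [0, 0, 0, 0],
    [0, 0, 0, 0],
    [0, 0, 0, 0],
    [0, 0, 0, 0],
    [0, 0, 0, 0],
    [0, 0, 0, 0],
    [0, 0, 0, 0],
    [0, 0, 0, 0],
    [0, 0, 0, 0],
  ],
  grip=80,
)

```text
clock: 15.67
position: [411.5, 294.2, 68.1]
ee_rot: [0.68, -0.194, -0.68, -0.194]
contact_force: [0.6, -1.3, -0.1]
gripper_width: 80.4
```

Call:
drive_tool(
  motion=[
    [-5, 0, 0, 0],
    [-15, 0, 0, 0],
    [-25, 0, 0, 0],
    [-30, 0, 0, 0],
    [-30, 0, 0, 0],
    [-25, 0, 0, 0],
    [0, 0, 0, 0],
    [0, 0, 0, 0],
  ],
)

```text
clock: 16.33
position: [411.9, 294.8, 200.1]
ee_rot: [0.681, -0.192, -0.68, -0.195]
contact_force: [-0.2, -0.4, -0.4]
gripper_width: 79.8
```

Run:
```python
from h import *
st=arm.read_state(); print(st["position"],jaw(st),st["gripper_width"])
w=arm.get_image("wrist")[:,:,::-1]; t=arm.get_image("side")[:,:,::-1]; tp=arm.get_image("top")[:,:,::-1]
cv2.imwrite("pics/side7.png",t);cv2.imwrite("pics/top7.png",tp);cv2.imwrite("pics/w7.png",w)
u,v=proj("side",(411,293,80)).astype(int)
a,b=proj("top",(600,5,60)).astype(int)
cv2.imwrite("pics/c7.png",np.hstack([cv2.resize(w[60:360,170:470],(300,300)),cv2.resize(t[v-40:v+40,u-30:u+30],(225,300),interpolation=cv2.INTER_CUBIC),cv2.resize(tp[b-40:b+40,a-30:a+30],(225,300),interpolation=cv2.INTER_CUBIC)]))
print(a-30,b-40)
# knob: expected from shelf: front edge line through lock
yaw=np.radians(4.9); f=np.array([np.cos(yaw),np.sin(yaw)]); L=np.array([664.5,8.0])
print("knob exp",L-f*(80+26),"front face",L-f*80)
print(proj("top",(*(L-f*106),44)),proj("side",(*(L-f*106),44)))
```

```text
[411.935 294.843 200.066] -121.81651310023834 79.80760821820103
319 164
knob exp [558.887  -1.054] front face [584.792   1.167]
[351.723 222.826] [352.639 254.924]
```

View pics/c7.png

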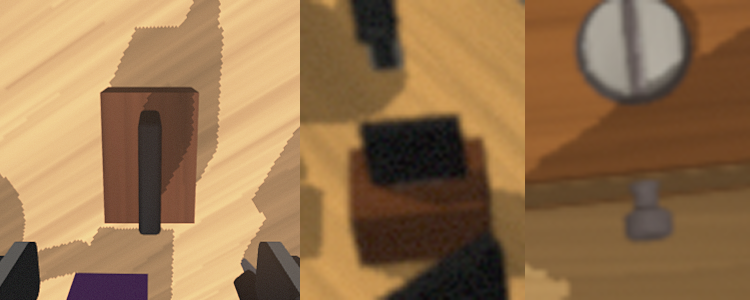

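The key stands in its rest and the slot is fore and aft. The knob in the top view at (352,223) matches the predicted (351.7,222.8), so its position is (559,-1,44). I go above it with the jaws across.

Call:
drive_tool(
  motion=[
    [0, 0, 0, -6.1],
    [0, 0, 0, -6.1],
    [0, 0, 0, -6.1],
    [0, 0, 0, -6.1],
    [0, 0, 0, -6.1],
    [0, 0, 0, -6.2],
    [0, 0, 0, 0],
  ],
)

```text
clock: 17.07
position: [411.1, 293.6, 196.7]
ee_rot: [-0.706, -0.03, 0.707, -0.032]
contact_force: [0.2, -0.2, 0.2]
gripper_width: 80.1
```

Call:
drive_tool(
  motion=[
    [0, 30.7, -12.1, 0],
    [0, 30.7, -12.1, 0],
    [0, 30.7, -12.1, 0],
    [0, 30.7, -12.1, 0],
    [0, 30.7, -12.1, 0],
    [0, 30.7, -12.1, 0],
    [0, 30.7, -12.1, 0],
    [0, 30.7, -12.1, 0],
    [0, 30.7, -12.1, 0],
    [0, 30.7, -12.1, 0],
  ],
)

```text
clock: 17.9
position: [558.3, -3.1, 197.1]
ee_rot: [-0.706, -0.029, 0.707, -0.029]
contact_force: [0.3, -0.2, 0.1]
gripper_width: 79.9
```

Call:
drive_tool(
  motion=[
    [0, 0, 0, 0],
    [0, 0, 0, 0],
  ],
)

```text
clock: 18.07
position: [558.1, -3.0, 196.6]
ee_rot: [-0.706, -0.028, 0.708, -0.028]
contact_force: [-0.8, 0.6, -0.4]
gripper_width: 80.1
```

Run:
```python
from h import *
st=arm.read_state(); plan((558.9,-1,29),-85.1,st); print(st["position"])
w=arm.get_image("wrist")[:,:,::-1]; cv2.imwrite("pics/w8.png",w); print(proj("wrist",(558.9,-1,60),st))
```

```text
t 18.0667 shift [167.64   -1.974  -1.414] spin -0.3383241090783713 norm 167.6577476777137 jaw -85.43832410907837 xdir [-0.003 -0.001 -1.   ] j [ 0.285  0.301 -0.209 -0.    -1.064  1.366]
[558.099  -2.985 196.644]
[315.326 220.072]
```

View pics/w8.png

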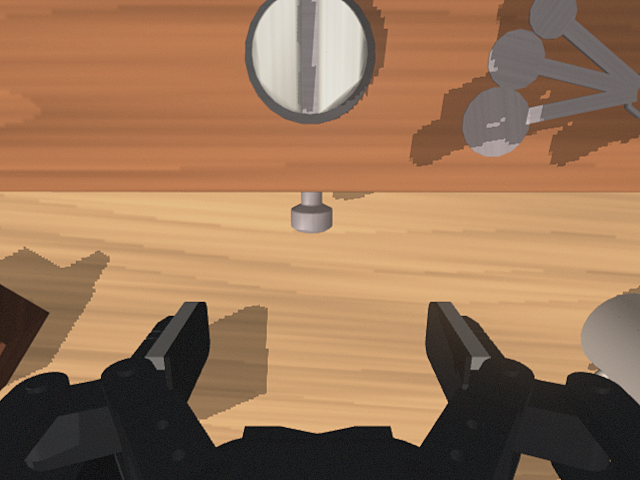

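Knob head at (311,218), about 2.5 mm to the left of prediction. I correct and descend.

Call:
drive_tool(
  motion=[
    [15, -4.3, -2.2, 0],
    [30, 0, 0, 0],
    [30, 0, 0, 0],
    [30, 0, 0, 0],
    [25, 0, 0, 0],
    [18, 0, 0, 0],
    [12, 0, 0, 0],
    [6, 0, 0, 0],
    [0, 0, 0, 0],
    [0, 0, 0, 0],
  ],
)

```text
clock: 18.95
position: [560.1, 3.9, 32.4]
ee_rot: [0.707, 0.03, -0.706, 0.031]
contact_force: [-0.0, 0.0, 0.9]
gripper_width: 79.6
```

Call:
drive_tool(
  motion=[
    [0, 0, 0, 0],
    [0, 0, 0, 0],
    [0, 0, 0, 0],
    [0, 0, 0, 0],
    [0, 0, 0, 0],
    [0, 0, 0, 0],
    [0, 0, 0, 0],
    [0, 0, 0, 0],
  ],
  grip=20,
)

```text
clock: 19.62
position: [560.6, 1.6, 33.5]
ee_rot: [0.707, 0.03, -0.706, 0.031]
contact_force: [0.2, -5.8, 4.8]
gripper_width: 29.2
```

Call:
drive_tool(
  motion=[
    [0, 0, 4, 0],
    [0, 0, 8, 0],
    [0, 0, 12, 0],
    [0, 0, 14, 0],
    [0, 0, 14, 0],
    [0, 0, 14, 0],
    [0, 0, 12, 0],
    [0, 0, 9, 0],
    [0, 0, 5, 0],
    [0, 0, 2, 0],
  ],
)

```text
clock: 20.45
position: [466.9, -5.7, 33.5]
ee_rot: [0.707, 0.03, -0.706, 0.031]
contact_force: [1.8, -6.6, 3.2]
gripper_width: 29.3
```

Call:
drive_tool(
  motion=[
    [0, 0, 0, 0],
    [0, 0, 0, 0],
  ],
)

```text
clock: 20.62
position: [466.7, -5.7, 33.4]
ee_rot: [0.707, 0.03, -0.706, 0.031]
contact_force: [-1.8, -4.1, 8.3]
gripper_width: 29.6
```

Still gripping after a pull of about 94 mm. I open, rise and check.

Call:
drive_tool(
  motion=[
    [0, 0, 0, 0],
    [0, 0, 0, 0],
    [0, 0, 0, 0],
    [0, 0, 0, 0],
    [0, 0, 0, 0],
    [0, 0, 0, 0],
    [0, 0, 0, 0],
    [0, 0, 0, 0],
  ],
  grip=80,
)

```text
clock: 21.28
position: [466.4, -4.9, 32.0]
ee_rot: [-0.706, -0.03, 0.707, -0.03]
contact_force: [0.3, 0.4, -1.4]
gripper_width: 79.9
```

Call:
drive_tool(
  motion=[
    [-10, 0, 0, 0],
    [-25, 0, 0, 0],
    [-35, 0, 0, 0],
    [-35, 0, 0, 0],
    [-35, 0, 0, 0],
    [-30, 0, 0, 0],
    [-10, 0, 0, 0],
    [0, 0, 0, 0],
    [0, 0, 0, 0],
    [0, 0, 0, 0],
  ],
)

```text
clock: 22.12
position: [465.4, -5.1, 210.7]
ee_rot: [-0.705, -0.03, 0.707, -0.03]
contact_force: [-0.3, -0.2, 0.0]
gripper_width: 80.1
```

Run:
```python
from h import *
st=arm.read_state(); print(st["clock"],st["position"],st["contact_force"],st["gripper_width"])
s0=cv2.imread("pics/side0.png"); t0=cv2.imread("pics/top0.png")
s=arm.get_image("side")[:,:,::-1]; t=arm.get_image("top")[:,:,::-1]; w=arm.get_image("wrist")[:,:,::-1]
for n,i in(("side9",s),("top9",t),("w9",w)): cv2.imwrite(f"pics/{n}.png",i)
# knob: grey low-saturation blob in wrist view near prediction
st=arm.read_state(); u,v=proj("wrist",(465,-7,50),st).astype(int); print("pred",u,v)
c=w[v-50:v+50,u-60:u+60].astype(int); m=((c.max(2)-c.min(2)<30)&(c.max(2)>70)).astype(np.uint8)
for k in cv2.findContours(m,0,2)[0]:
    if cv2.contourArea(k)>150:
        r=cv2.minAreaRect(k); p=np.add(r[0],(u-60,v-50)); print("grey",p,r[1],onz("wrist",p,50,st))
# things: blue jar, green bottle, before/after centroid in both views
def cen(img,f,box):
    x0,y0,x1,y1=box; h=cv2.cvtColor(np.ascontiguousarray(img[y0:y1,x0:x1]),cv2.COLOR_BGR2HSV); ys,xs=np.nonzero(f(h)); return (xs.mean()+x0).round(1),(ys.mean()+y0).round(1),len(xs)
blue=lambda h:(h[...,0]>95)&(h[...,0]<125)&(h[...,1]>100)
green=lambda h:(h[...,0]>40)&(h[...,0]<85)&(h[...,1]>100)
grey=lambda h:(h[...,1]<50)&(h[...,2]>90)
for nm,f,bs,bt in(("jar",blue,(420,190,490,255),(380,95,440,160)),("spice",green,(340,140,380,195),(265,120,300,170)),("weight",grey,(400,180,432,215),(335,110,370,145)),("spoons",grey,(390,236,446,280),(380,152,440,196)),("mug",grey,(370,335,435,392),(455,236,508,292)),("lock",grey,(362,205,400,238),(328,157,368,195))):
    print(nm,cen(s0,f,bs),cen(s,f,bs),cen(t0,f,bt),cen(t,f,bt))
```

```text
22.1167 [465.403  -5.076 210.733] [-0.28  -0.229  0.007] 80.1295713463101
pred 320 214
grey [318.  207.5] (43.0, 38.0) [470.338  -4.752  50.   ]
jar (np.float64(451.9), np.float64(222.7), 1122) (np.float64(451.7), np.float64(222.5), 1138) (np.float64(408.7), np.float64(125.5), 19) (np.float64(408.1), np.float64(128.1), 51)
spice (np.float64(360.3), np.float64(164.1), 196) (np.float64(360.3), np.float64(164.0), 196) (np.float64(280.8), np.float64(145.1), 197) (np.float64(280.8), np.float64(145.1), 195)
weight (np.float64(415.6), np.float64(196.2), 274) (np.float64(415.6), np.float64(196.5), 283) (np.float64(351.9), np.float64(127.5), 364) (np.float64(351.8), np.float64(127.5), 364)
spoons (np.float64(417.0), np.float64(253.7), 424) (np.float64(417.0), np.float64(253.5), 418) (np.float64(403.8), np.float64(175.9), 599) (np.float64(404.5), np.float64(174.8), 556)
mug (np.float64(406.1), np.float64(366.5), 48) (np.float64(407.8), np.float64(358.6), 52) (np.float64(481.7), np.float64(260.8), 929) (np.float64(478.2), np.float64(264.2), 758)
lock (np.float64(380.3), np.float64(221.3), 407) (np.float64(380.1), np.float64(221.3), 396) (np.float64(347.3), np.float64(175.8), 604) (np.float64(347.0), np.float64(175.4), 579)
```

Run:
```python
from h import *
for n,(x0,y0,x1,y1) in(("side",(365,330,440,395)),("side",(220,192,262,236)),("top",(465,230,515,265))):
    a=cv2.imread(f"pics/{n}0.png",0);b=cv2.imread(f"pics/{n}9.png",0)
    r=cv2.matchTemplate(b[y0-15:y1+15,x0-15:x1+15],a[y0:y1,x0:x1],cv2.TM_CCOEFF_NORMED);_,m,_,l=cv2.minMaxLoc(r);print(n,m,l[0]-15,l[1]-15)
arm.job_done()
```

```text
side 0.5180918574333191 0 -1
side 0.9837285280227661 0 0
top 0.6681917905807495 0 0
the job is handed in; nothing more can be done
```

The job is handed in at about 22 s of the 72 s allowed. The steps went in the order asked:
- **Key:** I took the smallest of the three key look-alikes from the dark wooden rest and did not touch the other two or the purple rest.
- **Lock:** I put the blade in the slot and turned the lock anticlockwise to its stop. The torque jumped from about 0.08 to 0.77 N m there.
- **Rest:** I stood the key back in its rest, then let go.
- **Drawer:** I pulled the drawer out by its knob, let go, and lifted the gripper clear.

**Last checks:**
- **Lock:** the slot runs fore and aft.
- **Key:** in the side view, the key and rest match the first picture (0.98, no shift).
- **Drawer:** the knob measures 470 mm from the base, against 559 when shut. That puts the drawer roughly 90 mm out. The arm moved about 94 mm, so the two agree.
- **Jar, bottle and weight:** they stayed within half a pixel in the side view. In the top view the bottle and weight stayed too, but the jar's colour mask caught too few pixels to tell.
- **Spoons:** they stayed put in the side view and shifted about a pixel in the top view.
- **Mug (weak check):** its colour-mask centre shifted by up to 8 pixels. Image matching found it in place to within 1 pixel, but with low scores (0.52 and 0.67), possibly because of the arm's shadow or the arm hiding part of it. The arm never came near it.

The measured contact forces stayed below about 10 N at every reading.

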